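Fit the pull sleeve and hold the spring tester at its mark

TASK

Slip the yellow sleeve fully down over the upright pin of the spring tester, then, gripping the sleeve, pull the spring-loaded carriage towards the front of the tester until its white pointer stands at the red clip, without pulling clearly past it. Finish while still gripping the sleeve and holding the carriage at the clip against its spring, so that the spring can be checked, and leave the other things on the worktop where they are.

Things in the scene. Friction and masses are not known exactly. Their poses are not given: they have to be found in the camera images.
- tester: fixed spring tester: grey base 280x100x12 mm, guide rods along x, blue spring barrel (top 49 mm up) at its far (+x) end. Origin on the worktop below the pin's home; z up. Carriage pulls out along the tester's -x, roughly towards the robot (yaw up to 0.35 rad either way). Front block (46 mm high) 115-129 mm towards -x of the origin, rear block (52 mm high) 32-48 mm towards +x
- carriage: sprung steel carriage block 44 (along x) x 64 x 24 mm, top 40 mm above the worktop, upright dark steel pin in its middle. Origin on worktop level below the pin's axis, axes as the tester's. The spring keeps it at home (x = 0 in the tester's frame) with about 4.5 N, plus 0.9 N per 10 mm pulled out; travel 90 mm towards -x; let go, it returns home
- pin_foot (a point): foot of the pin on the carriage's top face, 40 mm above the worktop. The pin stands 40 mm high from here (top at 80 mm), diameter 12 mm, its top 6 mm tapered to 6 mm diameter
- pointer (a point): tip of the white pointer (3 mm wide along x) on the carriage's right (-y) side, 26 mm above the worktop; at the pin's own x in the tester's frame, 41.5 mm to -y; moves with the carriage
- mark_clip: red clip, 10 mm wide along the tester's x, 18 mm high, fixed on the right (-y) edge of the base beside the pointer's path; origin at its middle on the base's top face, axes as the tester's. Stands 45 to 80 mm out (-x) from the pointer's home. The pointer stands at the clip when level with it along x, within the clip's width
- sleeve: loose yellow tube with two thin black bands, 50 mm high, 30 mm outside, 18 mm inside diameter, about 60 g, open and alike at both ends; stands upright on the worktop right or left of the tester. Origin at the centre of its lower end, z along its axis. Seated, its lower end rests on the carriage's top, with 3 mm play round the pin; its upper end is 10 mm above the pin's top
- grey_stopper: bystander: grey rubber stopper, 38 mm wide, 30 mm high, in the place left or right of the tester that the sleeve does not take; origin at the centre of its underside
- tin: bystander: round metal tin, 62 mm wide, 22 mm high, in front of the tester; origin at the centre of its underside
- clear_bottle: bystander: clear bottle with blue cap, 56 mm wide, 105 mm high, to the left of the tester's far end; origin at the centre of its underside
- beaker: bystander: glass beaker, 62 mm wide, 70 mm high, far to the right; origin at the centre of its underside
- vacuum_pump_second: obstacle, always in the same place: grey metal vacuum pump fixed on the worktop to the right of the tester, 293 mm tall, its body reaching 175 mm towards the robot and 80 mm to either side of its origin (centre of its underside): go round it, not across, between the right-hand place and the tester

How it is judged:
On the way:
1. the sleeve is fully down on the pin, upright, while the carriage is still at home (pulled out less than 15 mm) (horizontal distance between sleeve and pin_foot below 0.006 m and z of sleeve in the frame of pin_foot below 0.005 m and angle between sleeve's own z axis and vertical below 0.15 rad and x of pointer in the frame of tester above -0.015 m), for 0.2 s.
At the end, for the whole second after the job is handed in: Pointer within 5 mm of the red clip's middle along the slide; sleeve on the pin (axes within 8 mm, foot under 10 mm above the carriage, upright within 0.2 rad), gripped (over 4 N), loaded against the carriage (over 2 N); gripper and arm push the carriage itself with under 2 N (x of pointer in the frame of mark_clip between -0.005 and 0.005 m and horizontal distance between sleeve and pin_foot below 0.008 m and z of sleeve in the frame of pin_foot below 0.01 m and angle between sleeve's own z axis and vertical below 0.2 rad and contact force between the fingers and sleeve above 4 N and contact force between sleeve and carriage above 2 N and contact force between each of the arm, the fingers and carriage below 2 N); the arm keeps its last pose, push and grip.
It fails at once if the pointer is pulled more than 15 mm past the middle of the red clip (x of pointer in the frame of mark_clip below -0.015 m).
It fails at once if a bystander is moved more than 20 mm (distance of any of grey_stopper, tin, clear_bottle, beaker from where it was at the start of the episode above 0.02 m).
It also fails if it takes over 54 s, if anything falls off the work surface, if the arm or the gripper's body presses on something with over 40 N, if the wrist force passes 120 N, or if a joint passes its speed limit or range.

ROBOT

A 6-joint arm with a two-finger parallel gripper is mounted at the origin on a cart in front of the work surface, level with it; the furniture and walls round the work are solid. World frame = base frame: x ahead of the robot, y to its left, z up, the work surface at z = 0. Lengths are in m, angles in rad, forces in N, time in s.
With the tool pointing down it reaches from about 0.375 to 0.925 m from the base axis. Payload 5.7 kg.
Tool frame: the origin (TCP) lies midway between the tips of the shut fingers; the grasp point (between the pads) lies 19 mm behind it; z points along the fingers, y is the line along which they close (so a half turn about z gives the same grasp; the last joint's range is limited). The gripper opens to 88 mm and grips with 3 to 60 N. Pads are 20 mm wide; open, the fingers measure 115 mm over their backs; the gripper's body (75 mm by 178 mm) begins 61 mm behind the grasp point.
Start: joints at [-1.247, 0.359, 1.51, -0, 1.272, -0.115], TCP at [0.255, -0.543, 0.223] pointing down, gripper open.
Joint ranges: [-2.97, 2.97], [-1.01, 2.36], [0.21, 2.38], [-0.96, 4.11], [0.2, 2.71], [-2.98, 2.98]. Speed limits (rad/s): [2.39, 2.39, 3.14, 3.14, 3.14, 3.14].

INTERFACE

Orientations are given as a unit quaternion [x, y, z, w].
In Python, from bench import move_ptp, servo_line, goto_joints, move_gripper, sleep, inverse_kinematics, capture, PlanningError, close_job, spot_in, silhouettes, current_clock, current_joint_pos, current_qvel, current_joint_torque, current_position, current_orientation, current_force, current_torque, current_finger_gap, current_grip_force gives the robot as it stands. Calls block until the motion is done:
- move_ptp(position, orientation): joint-space move of the TCP to a pose.
- servo_line(position, orientation=None, rate=0.15, contact_N=None): straight line of the TCP; orientation=None keeps the orientation; rate is the mean speed in m/s. With contact_N (N) it stops when the force on the tool has changed by that much, and returns True; else False.
- goto_joints(angles): joint-space move.
- move_gripper(opening): finger opening in m; the grip force is fixed at half the most; returns when the fingers have stopped.
- sleep(seconds).
- inverse_kinematics(position, orientation): joint angles nearest the present ones, or None.
- capture(name): name is "scene" or "top" or "wrist"; returns a dict with "image" (420x560x3 uint8, blue, green, red), "range_z" (420x560 float32, m along the optical axis (not along the pixel's ray), 0 where there is no reading), "intrinsics" (3x3 intrinsics, pixels), "R" (3x3) and "t" (3): a world point X has camera coordinates R X + t. Camera axes: x right, y down, z forward; pixel columns grow to the right and rows downward; lengths in m; the calibration is good to about 2 mm. A picture is of the moment at which its call begins.
A pose or a line that the arm cannot do raises PlanningError and nothing moves.
- close_job(): hands the job in; it is judged then, once.
Trained networks look in the newest picture that a camera, given by its name, has taken for a name from the list of things; names that differ only in an ending like _2 or _b are one class to them, and where a whole thing is asked for, a point or a joint stands for the part that bears it (a point fixed in the world has none). Each returns a list of dicts, best first, with "conf" (0 to 1); they miss things now and then, are a little off and sometimes report something else, mostly with a low value. They report only what shows in the picture. A call takes as long as a camera call.
- spot_in(camera, query): "xy" ([column, row] in pixels, amid what is visible of it).
- silhouettes(camera, query): "region" (420x560 bool, what is visible of it) and "xy" ([column, row] in pixels, amid what is visible of it).
Readings, each from a call of its own:
- current_clock(): time.
- current_joint_pos(): joint angles.
- current_qvel(): joint speeds.
- current_joint_torque(): joint torques, N m.
- current_position(): TCP position.
- current_orientation(): TCP orientation.
- current_force(): force on the tool from outside, world axes, zero at the start.
- current_torque(): the same for the moment, N m.
- current_finger_gap(): finger opening in m.
- current_grip_force(): force on a finger pad.
Only numpy, scipy, OpenCV 4.12 (cv2) and the standard library are available. Lean on these libraries where they do the work, as an engineer would, in place of code of your own. Each camera call takes 0.05 s, during which the arm holds its last target. There are 200 camera calls.

## Working session

There is one attempt and no reset: what is moved stays moved. The work goes in short steps, each a Python script; the robot and the scene stay as the last script left them, time stands still between calls to the robot, and variables do not carry over. Pictures are saved under pics/ and viewed, at most 13 in all, crops included, and the job is handed in when it is done.

```bash
mkdir -p pics; cat > h.py <<'E'
import numpy as np, cv2
from bench import *
def world(c,mask):
    v,u=np.nonzero(mask&(c["range_z"]>0)); z=c["range_z"][v,u]
    K=c["intrinsics"]; P=np.stack([(u-K[0,2])/K[0,0]*z,(v-K[1,2])/K[1,1]*z,z],1)
    return (P-c["t"])@c["R"]
def look(cam,fn=None):
    c=capture(cam); 
    c={k:np.array(v) for k,v in c.items()}
    if fn: cv2.imwrite("pics/"+fn,c["image"])
    return c
E
python3 - <<'E'
from h import *
for cam in("scene","top"):
    c=look(cam,cam+"0.png"); print(cam,"campos",-c["R"].T@c["t"])
    for q in("sleeve","tester","carriage","pin_foot","pointer","mark_clip","grey_stopper","tin","clear_bottle","beaker"):
        for s in silhouettes(cam,q)[:2]:
            P=world(c,np.array(s["region"]))
            if len(P): print(q,round(s["conf"],2),np.round(s["xy"]),len(P),"med",np.median(P,0).round(3),"lo",np.percentile(P,3,0).round(3),"hi",np.percentile(P,97,0).round(3))
print(current_clock())
E
```

```text
scene campos [0.03216284 0.87199726 0.56560766]
sleeve 0.64 [352. 190.] 161 med [ 0.443 -0.293  0.029] lo [ 0.433 -0.311  0.002] hi [ 0.459 -0.287  0.049]
tester 0.8 [232. 240.] 2942 med [0.61  0.109 0.013] lo [0.487 0.034 0.003] hi [0.734 0.159 0.05 ]
carriage 0.87 [233. 231.] 425 med [0.612 0.097 0.038] lo [0.59  0.058 0.018] hi [0.642 0.121 0.072]
pin_foot 0.78 [232. 233.] 444 med [0.612 0.097 0.037] lo [0.589 0.057 0.011] hi [0.642 0.121 0.071]
pointer 0.92 [229. 231.] 505 med [0.613 0.097 0.037] lo [ 0.59  -0.007 -0.001] hi [0.683 0.121 0.071]
pointer 0.36 [251. 315.] 378 med [0.414 0.325 0.027] lo [0.402 0.304 0.   ] hi [0.434 0.335 0.031]
grey_stopper 0.71 [252. 312.] 368 med [0.415 0.325 0.028] lo [0.402 0.302 0.002] hi [0.434 0.335 0.031]
tin 0.75 [334. 248.] 423 med [0.371 0.02  0.021] lo [ 0.346 -0.016  0.002] hi [0.4   0.038 0.023]
clear_bottle 0.81 [150. 254.] 660 med [0.692 0.293 0.057] lo [0.684 0.273 0.006] hi [0.708 0.308 0.104]
beaker 0.72 [369. 170.] 351 med [ 0.425 -0.425  0.044] lo [ 0.404 -0.473  0.006] hi [ 0.451 -0.416  0.068]
top campos [ 0.47304018 -0.085662
[... 224 characters left out ...]
0.83 [234. 192.] 246 med [0.619 0.084 0.038] lo [0.595 0.053 0.028] hi [0.643 0.113 0.07 ]
pointer 0.61 [236. 193.] 258 med [0.619 0.084 0.038] lo [0.595 0.053 0.021] hi [0.646 0.114 0.069]
grey_stopper 0.66 [172. 251.] 62 med [0.421 0.314 0.029] lo [0.407 0.299 0.022] hi [0.432 0.326 0.036]
tin 0.79 [257. 261.] 260 med [0.378 0.004 0.021] lo [ 0.351 -0.023  0.014] hi [0.406 0.032 0.028]
tin 0.75 [237. 193.] 273 med [0.619 0.085 0.038] lo [0.595 0.053 0.011] hi [0.644 0.116 0.067]
clear_bottle 0.58 [177. 167.] 270 med [0.708 0.273 0.072] lo [0.688 0.256 0.015] hi [0.737 0.3   0.11 ]
beaker 0.66 [391. 250.] 267 med [ 0.432 -0.451  0.031] lo [ 0.408 -0.474  0.013] hi [ 0.454 -0.421  0.073]
1.1
```

View pics/scene0.png

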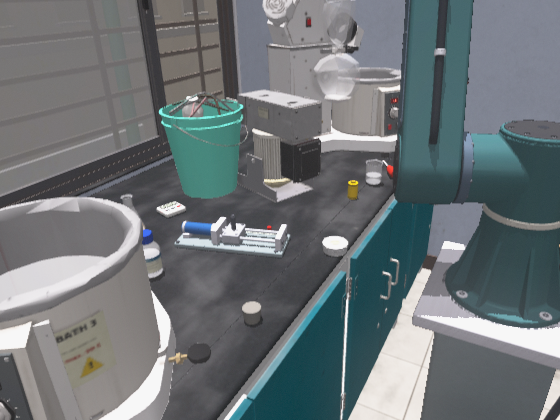

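View pics/top0.png

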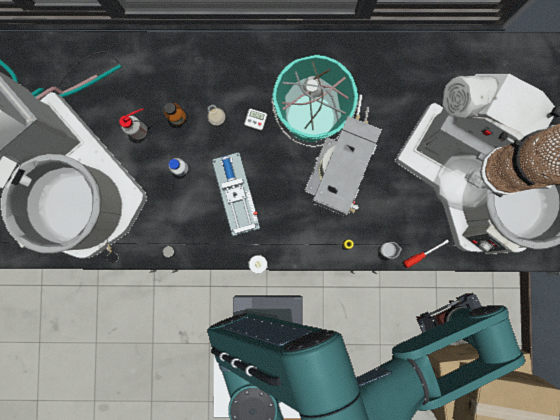

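The scene view shows the sleeve at (353,189) and the tester at (232,235). The top view shows the sleeve at (349,244), the pin at (235,193), the red clip near (256,213) and the pump around (340,165). I'll measure these more precisely, then look with the wrist camera.

```bash
cat >> h.py <<'E'
from scipy.spatial.transform import Rotation as Ro
def down(a,flip=False):
    # tool y (closing line) at angle a from world +y
    y=np.array([-np.sin(a),np.cos(a),0])*(-1 if flip else 1); z=np.array([0,0,-1.]); x=np.cross(y,z)
    return Ro.from_matrix(np.stack([x,y,z],1)).as_quat()
def yellow(c):
    h=cv2.cvtColor(c["image"],cv2.COLOR_BGR2HSV); return (h[...,0]>18)&(h[...,0]<36)&(h[...,1]>120)&(h[...,2]>60)
def red(c):
    h=cv2.cvtColor(c["image"],cv2.COLOR_BGR2HSV); return ((h[...,0]<8)|(h[...,0]>172))&(h[...,1]>150)&(h[...,2]>80)
E
python3 - <<'E'
from h import *
print(Ro.from_quat(current_orientation()).as_matrix().round(2))
c=look("top"); P=world(c,np.ones((420,560),bool))
m=(P[:,2]>.1)&(P[:,2]<.33)&(P[:,1]<-.05)&(P[:,1]>-.4)&(P[:,0]>.4)&(P[:,0]<.8)
print("pump",np.percentile(P[m],1,0),np.percentile(P[m],99,0))
for cam in("top","scene"):
    c=look(cam)
    for n,f in(("y",yellow),("r",red)):
        P=world(c,f(c)); P=P[(abs(P[:,1])<.4)&(P[:,2]<.07)&(P[:,0]>.3)&(P[:,0]<.75)]
        if n=="y": P=P[(P[:,1]<-.25)]
        print(cam,n,len(P),np.percentile(P,5,0).round(3),np.percentile(P,50,0).round(3),np.percentile(P,95,0).round(3)) if len(P) else 0
q0=current_joint_pos()
for f in(False,True):
    for a in(0,.25):
        for p in((.44,-.295,.03),(.44,-.295,.25),(.62,.084,.06)):
            j=inverse_kinematics(p,down(a,f)); print(f,a,p,None if j is None else np.round(j,2))
E
```

```text
[[ 0.91  0.42 -0.  ]
 [ 0.42 -0.91  0.  ]
 [ 0.   -0.   -1.  ]]
pump [ 0.54942287 -0.35368687  0.12435871] [ 0.79779855 -0.12014927  0.29858079]
top y 73 [ 0.435 -0.321 -0.003] [ 0.449 -0.307  0.044] [ 0.463 -0.293  0.054]
top r 6 [0.551 0.011 0.003] [0.555 0.015 0.027] [0.557 0.018 0.034]
scene y 163 [ 0.433 -0.313  0.005] [ 0.443 -0.293  0.03 ] [ 0.457 -0.287  0.049]
scene r 14 [ 0.548 -0.033 -0.002] [0.554 0.023 0.027] [0.588 0.025 0.03 ]
False 0 (0.44, -0.295, 0.03) [-0.72  0.51  1.85 -0.    0.78 -2.29]
False 0 (0.44, -0.295, 0.25) [-0.72  0.23  1.62 -0.    1.29 -2.29]
False 0 (0.62, 0.084, 0.06) [ 0.02  0.57  1.61 -0.    0.96 -1.55]
False 0.25 (0.44, -0.295, 0.03) [-0.72  0.51  1.85 -0.    0.78 -2.54]
False 0.25 (0.44, -0.295, 0.25) [-0.72  0.23  1.62 -0.    1.29 -2.54]
False 0.25 (0.62, 0.084, 0.06) [ 0.02  0.57  1.61 -0.    0.96 -1.8 ]
True 0 (0.44, -0.295, 0.03) [-0.72  0.51  1.85 -0.    0.78  0.85]
True 0 (0.44, -0.295, 0.25) [-0.72  0.23  1.62 -0.    1.29  0.85]
True 0 (0.62, 0.084, 0.06) [ 0.02  0.57  1.61 -0.    0.96  1.6 ]
True 0.25 (0.44, -0.295, 0.03) [-0.72  0.51  1.85 -0.    0.78  0.6 ]
True 0.25 (0.44, -0.295, 0.25) [-0.72  0.23  1.62 -0.    1.29  0.6 ]
True 0.25 (0.62, 0.084, 0.06) [ 0.02  0.57  1.61 -0.    0.96  1.35]
```

```bash
python3 - <<'E'
from h import *
move_ptp([.40,-.306,.24],down(0,True))
c=look("wrist","w_sleeve.png"); np.savez("w1.npz",**c); P=world(c,yellow(c)); print(len(P),np.percentile(P,2,0).round(4),np.percentile(P,98,0).round(4)) if len(P) else 0
T=P[abs(P[:,2]-.05)<.006]; print("top face",len(T),T.mean(0),T.min(0),T.max(0))
move_ptp([.40,-.1,.3],down(0,True))
move_ptp([.50,.06,.33],down(0,True))
c=look("wrist","w_tester.png"); np.savez("w2.npz",**c)
print(-c["R"].T@c["t"],current_clock(),current_position())
for q in("tester","carriage","pointer","mark_clip","pin_foot"):
    for s in silhouettes("wrist",q)[:2]:
        P=world(c,np.array(s["region"])); print(q,round(s["conf"],2),np.round(s["xy"]),len(P),np.percentile(P,3,0).round(3),np.percentile(P,97,0).round(3))
    print([ (round(s["conf"],2),np.round(s["xy"])) for s in spot_in("wrist",q)[:2]])
E
```

```text
2855 [ 0.4184 -0.3654  0.0195] [ 0.4577 -0.2601  0.3489]
top face 156 [ 0.4483466  -0.30499678  0.04831491] [ 0.43491409 -0.31749193  0.04428257] [ 0.46413017 -0.28883683  0.05039499]
[0.57864405 0.05992017 0.49030085] 4.075 [0.49943013 0.05828773 0.3292456 ]
tester 0.62 [260.  83.] 12868 [0.502 0.026 0.01 ] [0.719 0.151 0.052]
[(0.75, array([262.,  86.]))]
carriage 0.75 [314. 248.] 1204 [ 0.351 -0.018  0.007] [0.407 0.036 0.023]
carriage 0.61 [260.  85.] 1767 [0.596 0.057 0.033] [0.644 0.118 0.075]
[(0.86, array([260.,  84.]))]
pointer 0.73 [259.  84.] 1734 [0.596 0.057 0.034] [0.644 0.117 0.076]
[(0.9, array([259.,  86.]))]
mark_clip 0.39 [309. 136.] 28 [0.553 0.016 0.014] [0.56  0.023 0.031]
[(0.63, array([307., 133.]))]
pin_foot 0.81 [259.  84.] 1798 [0.595 0.056 0.031] [0.644 0.117 0.075]
[(0.8, array([259.,  85.]))]
```

View pics/w_sleeve.png

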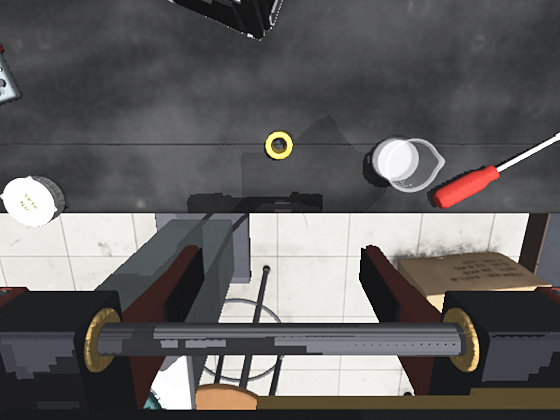

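View pics/w_tester.png

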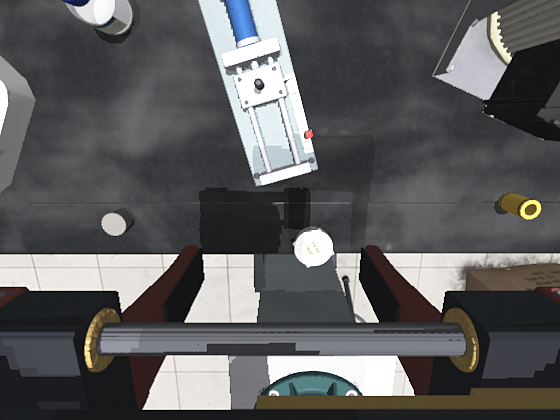

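The wrist view has the sleeve at (279,145), standing clear. On the tester, the pin top is at (259,84), the pointer at (290,77) and the red clip at (308,134). I'll take one closer look at the tester.

```bash
python3 - <<'E'
from h import *
move_ptp([.515,.08,.24],down(0,True))
c=look("wrist","w_t2.png"); np.savez("w3.npz",**c)
print(current_clock(),-c["R"].T@c["t"])
P=world(c,np.ones((420,560),bool))
near=(abs(P[:,0]-.62)<.2)&(abs(P[:,1]-.085)<.12)
def rect(z,t,r=.2):
    A=P[near&(abs(P[:,2]-z)<t)&(np.hypot(P[:,0]-.62,P[:,1]-.085)<r)]
    return len(A),cv2.minAreaRect((A[:,:2]*1000).astype(np.float32)),A[:,2].mean()
print("carr",rect(.04,.003,.042)); print("base",rect(.012,.003))
A=P[near&(P[:,2]>.072)&(P[:,2]<.085)&(np.hypot(P[:,0]-.62,P[:,1]-.085)<.03)]; print("pin",len(A),A.mean(0),A.min(0),A.max(0))
A=world(c,red(c)); A=A[(A[:,2]<.05)&(A[:,0]>.5)&(abs(A[:,1])<.1)]; print("clip",len(A),A.mean(0),A.min(0),A.max(0))
E
```

```text
5.0833 [0.59362395 0.08130591 0.40122107]
carr (2414, ((623.9614868164062, 89.07003784179688), (54.31742858886719, 63.66780090332031), 15.729447364807129), np.float64(0.03932904281899373))
base (10057, ((609.2286376953125, 83.16696166992188), (247.70567321777344, 103.09664154052734), 15.821711540222168), np.float64(0.011526652721064196))
pin 123 [0.61871902 0.08773706 0.0767714 ] [0.61352863 0.08250105 0.07201454] [0.62455117 0.09319031 0.08095483]
clip 71 [0.55655082 0.02096247 0.02563783] [ 0.55157437  0.01278404 -0.00104736] [0.56157926 0.02615686 0.03048013]
```

View pics/w_t2.png

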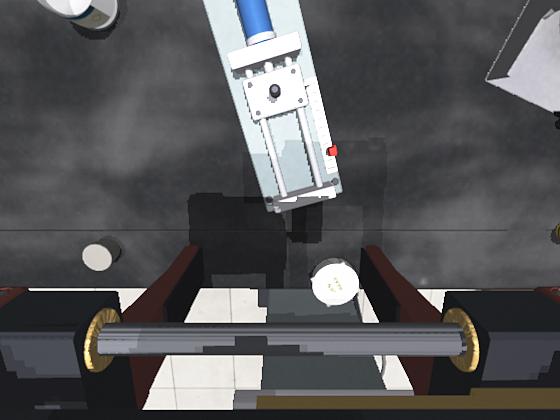

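```bash
python3 - <<'E'
from h import *
move_ptp([.40,-.12,.25],down(0,True))
move_ptp([.449,-.304,.12],down(0,True))
sleep(.2); print(current_position())
print(servo_line([.449,-.304,.016],rate=.1,contact_N=8)); sleep(.2); print(current_position(),current_force())
move_gripper(0.02); print("gap",current_finger_gap(),current_grip_force())
servo_line([.449,-.304,.16],rate=.15); sleep(.2); p=current_position(); print(p,current_finger_gap())
c=look("wrist","w_held.png"); np.savez("w4.npz",**c)
P=world(c,yellow(c)); P=P[(np.hypot(P[:,0]-p[0],P[:,1]-p[1])<.04)&(P[:,2]<p[2]+.08)]
print(len(P),P.min(0)-p,P.max(0)-p,np.median(P,0)-p,current_clock())
E
```

```text
[ 0.44957301 -0.30313175  0.12124339]
False
[ 0.44934598 -0.30429425  0.01657576] [-0.24353709 -0.10959609 -0.34226485]
gap 0.03090481869003741 30.000024714390747
[ 0.44854481 -0.30359783  0.15908855] 0.03065947737096214
4441 [-0.03748996 -0.01430861 -0.1612931 ] [0.01633616 0.01655736 0.03506305] [0.0075147  0.00130229 0.02645476] 10.7833
```

View pics/w_held.png

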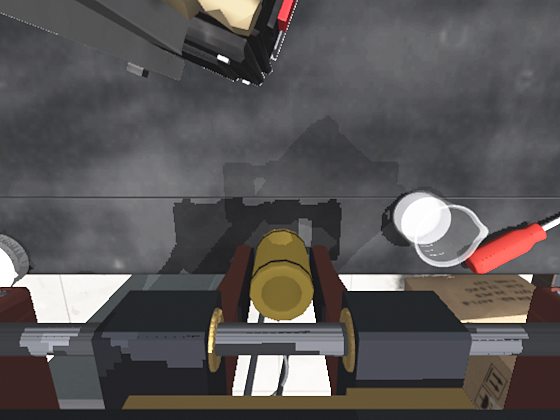

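The sleeve is held upright between the fingers at (283,275), centred to within about 1 mm. Next: carry it round the pump and onto the pin.

```bash
cat >> h.py <<'E'
YAW=.2755; PIN=np.array([.619,.0877]); CLIP=np.array([.5566,.0197])
ux=np.array([np.cos(YAW),np.sin(YAW)])
Q=down(YAW,True)
E
python3 - <<'E'
from h import *
servo_line([.40,-.25,.2],rate=.25); move_ptp([.42,-.05,.2],down(0,True))
off=ux*.001
g=PIN-off
move_ptp([g[0],g[1],.125],Q); sleep(.3)
p=current_position(); e=np.array(p[:2])-g; print(p,e)
c=look("wrist"); P=world(c,yellow(c)); R=Ro.from_quat(current_orientation()).as_matrix()
L=(P-p)@R; L=L[(np.hypot(L[:,0],L[:,1])<.03)&(L[:,2]<.03)&(L[:,2]>-.05)]
print("tool-frame yellow",np.percentile(L,1,0),np.percentile(L,99,0))
c=look("scene","s_above.png"); cv2.imwrite("pics/s_above.png",cv2.resize(c["image"][150:300,140:340],None,fx=4,fy=4,interpolation=cv2.INTER_CUBIC))
print(current_clock())
E
```

```text
[0.61786161 0.08662097 0.12584717] [-0.0001761 -0.000807 ]
tool-frame yellow [-0.01072265 -0.01494983 -0.03428042] [0.01627672 0.01254391 0.01106678]
13.475
```

View pics/s_above.png

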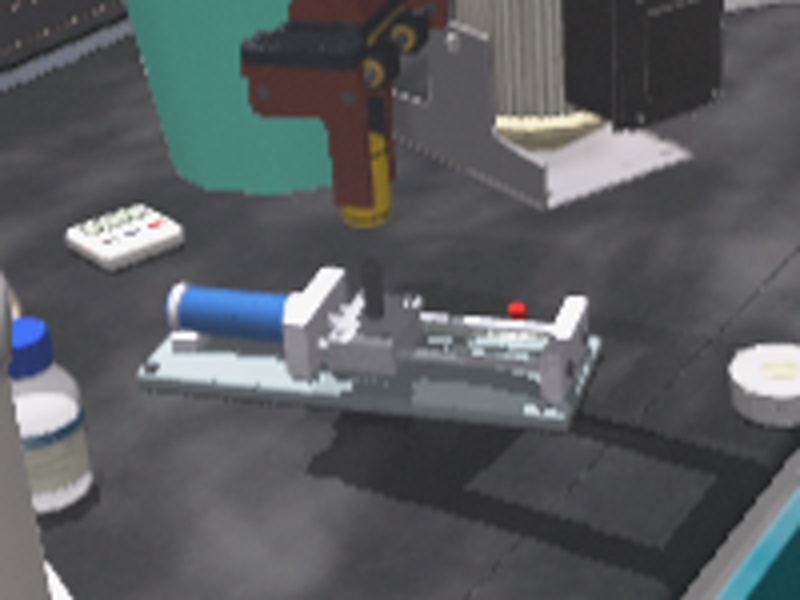

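The sleeve at crop (365,215) hangs right above the pin at (372,285). Lowering it now.

```bash
python3 - <<'E'
from h import *
p=current_position(); g=PIN-ux*.001
x,y=g[0],g[1]+.0008
print(servo_line([x,y,.085],rate=.06,contact_N=6),current_position(),current_force())
if current_position()[2]<.09:
    print(servo_line([x,y,.054],rate=.03,contact_N=6))
sleep(.3); p=current_position();print(p,current_force(),current_finger_gap(),current_clock())
c=look("wrist"); P=world(c,yellow(c)); R=Ro.from_quat(current_orientation()).as_matrix()
L=(P-p)@R; L=L[(np.hypot(L[:,0],L[:,1])<.03)&(L[:,2]<.03)&(L[:,2]>-.05)]
print(np.percentile(L,1,0),np.percentile(L,99,0))
c=look("scene"); cv2.imwrite("pics/s_seat.png",cv2.resize(c["image"][180:270,160:300],None,fx=5,fy=5,interpolation=cv2.INTER_CUBIC))
E
```

```text
False [0.61825493 0.08823291 0.08505273] [ 0.52976032  0.00473126 -0.85627809]
True
[0.61770124 0.08822152 0.05593547] [-1.29579256  0.51016732  5.79700496] 0.031106275565987364 15.4917
[-0.0106624  -0.01493329 -0.03426083] [0.01624797 0.01262933 0.01121222]
```

View pics/s_seat.png

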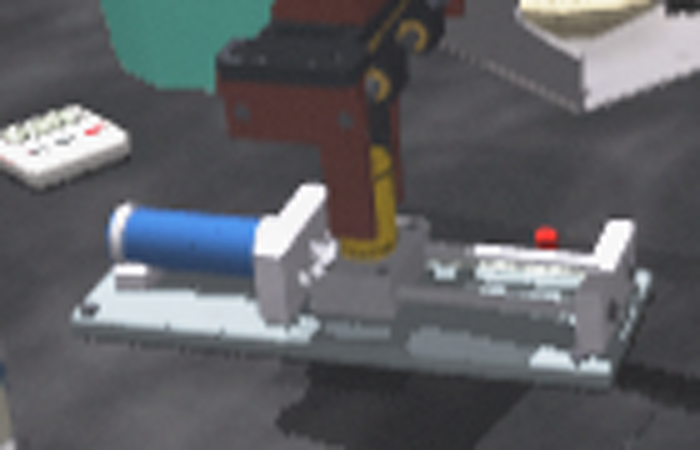

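The sleeve is seated: TCP height is 55.9 mm as expected, with 5.8 N of contact, and the picture shows it down on the carriage. Now I'll pull to about 55 mm and measure.

```bash
cat >> h.py <<'E'
def state(fn=None):
    c=look("wrist",fn); p=np.array(current_position())
    P=world(c,red(c)); P=P[(P[:,2]<.045)&(np.hypot(P[:,0]-CLIP[0],P[:,1]-CLIP[1])<.025)]
    T=lambda A:np.c_[(A[:,:2]-PIN)@ux,(A[:,:2]-PIN)@np.array([-ux[1],ux[0]]),A[:,2]]
    r=T(P)
    if len(r): print("clip",len(r),r.min(0).round(4),r.max(0).round(4))
    A=T(world(c,np.ones((420,560),bool)))
    m=(A[:,1]<-.033)&(A[:,1]>-.0425)&(A[:,2]>.018)&(A[:,2]<.034)&(A[:,0]<.02)&(A[:,0]>-.1)
    B=A[m]; print("pointer",len(B),np.percentile(B,5,0).round(4),np.median(B,0).round(4),np.percentile(B,95,0).round(4)) if len(B) else print("no pointer")
    print("tcp",T(p[None])[0].round(4),"F",np.round(current_force(),2),"gap",round(current_finger_gap(),4),"grip",current_grip_force(),"t",current_clock())
    return c
E
python3 - <<'E'
from h import *
state()
p=np.array(current_position()); np.save("p0.npy",p)
d=p[:2]-ux*.055
servo_line([d[0],d[1],.0555],rate=.05); sleep(.3)
c=state(); cv2.imwrite("pics/w_p55.png",cv2.resize(c["image"][60:340,200:480],None,fx=2,fy=2,interpolation=cv2.INTER_CUBIC))
E
```

```text
pointer 132 [-0.0006 -0.0408  0.0197] [ 0.0016 -0.0375  0.0295] [ 0.0021 -0.0338  0.0322]
tcp [-0.0011  0.0009  0.0559] F [-0.68 -0.69  5.24] gap 0.0307 grip 30.00091882335255 t 15.6417
clip 339 [-0.0837 -0.0533  0.0022] [-0.0734 -0.0424  0.0307]
pointer 130 [-0.0768 -0.0424  0.0218] [-0.0472 -0.0378  0.0294] [-0.0467 -0.034   0.032 ]
tcp [-0.0527  0.0006  0.056 ] F [ 7.56  2.82 -2.1 ] gap 0.0307 grip 29.99956081621349 t 17.225
```

View pics/w_p55.png

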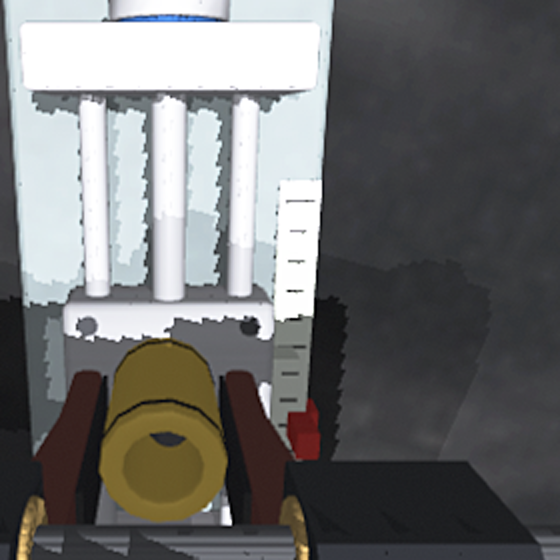

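The carriage is pulled about half way. The rear edge of its top is at crop row 300 and the red clip at (304,432), with the pointer mostly hidden behind the finger. I'll use the carriage's rear edge as a second measure.

```bash
cat >> h.py <<'E'
def tf(A): return np.c_[(A[:,:2]-PIN)@ux,(A[:,:2]-PIN)@np.array([-ux[1],ux[0]]),A[:,2]]
def edge(c,lo=-.1,hi=.0):
    A=tf(world(c,np.ones((420,560),bool)))
    m=(abs(A[:,1])<.029)&(abs(A[:,2]-.04)<.0025)&(A[:,0]>lo)&(A[:,0]<hi)
    B=A[m]; print("rear edge x",len(B),np.percentile(B[:,0],[90,97,99.5]).round(4),"-> pin",np.percentile(B[:,0],99).round(4)-.022)
    m=(A[:,1]<-.0335)&(A[:,1]>-.0415)&(A[:,2]>.02)&(A[:,2]<.034)&(A[:,0]<.03)&(A[:,0]>lo)
    h,b=np.histogram(A[m][:,0],np.arange(-.1,.03,.001)); print("ptr hist",[(round(x,3),int(n)) for x,n in zip(b,h) if n])
E
python3 - <<'E'
from h import *
edge({k:v for k,v in np.load("w3.npz").items()},-.03,.04)
edge(look("wrist"))
p=np.array(current_position()); p0=np.load("p0.npy")
# command lag-compensated: continue from last command (0.055 out) by 27 mm
d=p0[:2]-ux*.082
servo_line([d[0],d[1],.0555],rate=.03); sleep(.4)
c=state("w_p82.png"); edge(c)
cv2.imwrite("pics/w_p82.png",cv2.resize(c["image"][60:340,200:480],None,fx=2,fy=2,interpolation=cv2.INTER_CUBIC))
E
```

```text
rear edge x 2167 [0.018  0.0209 0.0321] -> pin 0.010000000000000002
ptr hist [(np.float64(-0.002), 8), (np.float64(-0.001), 7), (np.float64(0.0), 7), (np.float64(0.001), 4)]
rear edge x 2871 [-0.0283 -0.0271 -0.0265] -> pin -0.0486
ptr hist [(np.float64(-0.05), 13), (np.float64(-0.049), 18), (np.float64(-0.048), 56), (np.float64(-0.047), 31)]
clip 186 [-0.083  -0.0532  0.0029] [-0.0742 -0.0426  0.0309]
pointer 143 [-0.0783 -0.0422  0.02  ] [-0.0728 -0.0378  0.0295] [-0.0722 -0.0338  0.0319]
tcp [-0.0784  0.0002  0.0562] F [ 9.4   5.29 -3.44] gap 0.0306 grip 29.99924251344055 t 18.775
rear edge x 2898 [-0.0538 -0.0526 -0.0474] -> pin -0.0742
ptr hist [(np.float64(-0.076), 10), (np.float64(-0.075), 18), (np.float64(-0.074), 21), (np.float64(-0.073), 72), (np.float64(-0.072), 2)]
```

View pics/w_p82.png

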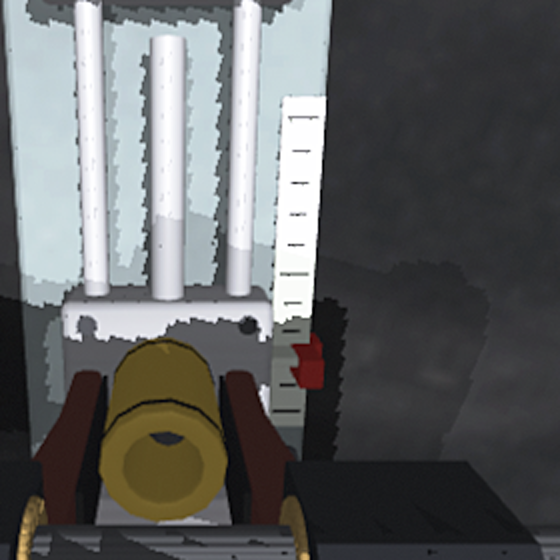

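The clip is at crop (308,375) and the pointer is the pale strip near (285,352), still about 4.7 mm short. Both depth measures agree on that, so I'll finish the pull.

```bash
python3 - <<'E'
from h import *
p0=np.load("p0.npy")
d=p0[:2]-ux*.087
servo_line([d[0],d[1],.0555],rate=.02); sleep(.5)
c=state(); edge(c)
cv2.imwrite("pics/w_p87.png",cv2.resize(c["image"][160:300,300:400],None,fx=4,fy=4,interpolation=cv2.INTER_CUBIC))
A=tf(world(c,red(c))); 
A=A[(abs(A[:,0]+.0786)<.015)&(abs(A[:,1]+.047)<.012)]; h,b=np.histogram(A[A[:,2]>.027][:,0],np.arange(-.09,-.065,.001)); print("clip top",dict(zip(b.round(3).tolist(),h.tolist())))
K=tf(world(c,np.ones((420,560),bool))); m=(K[:,1]<-.0335)&(K[:,1]>-.0415)&(abs(K[:,2]-.03)<.003)&(K[:,0]<-.05)&(K[:,0]>-.1); h,b=np.histogram(K[m][:,0],np.arange(-.09,-.065,.001)); print("ptr top",dict(zip(b.round(3).tolist(),h.tolist())))
E
```

```text
clip 193 [-0.0828 -0.053   0.0028] [-0.074  -0.0427  0.0309]
pointer 143 [-0.08   -0.0424  0.0206] [-0.0773 -0.0379  0.0298] [-0.0767 -0.034   0.0319]
tcp [-0.0831  0.0001  0.0563] F [11.73  4.04 -3.66] gap 0.0306 grip 29.999374111066572 t 19.725
rear edge x 2904 [-0.0584 -0.0573 -0.0567] -> pin -0.0789
ptr hist [(np.float64(-0.081), 6), (np.float64(-0.08), 19), (np.float64(-0.079), 14), (np.float64(-0.078), 67), (np.float64(-0.077), 19)]
clip top {-0.09: 0, -0.089: 0, -0.088: 0, -0.087: 0, -0.086: 0, -0.085: 0, -0.084: 0, -0.083: 20, -0.082: 16, -0.081: 16, -0.08: 19, -0.079: 19, -0.078: 16, -0.077: 15, -0.076: 22, -0.075: 23, -0.074: 0, -0.073: 0, -0.072: 0, -0.071: 0, -0.07: 0, -0.069: 0, -0.068: 0, -0.067: 0}
ptr top {-0.09: 0, -0.089: 0, -0.088: 0, -0.087: 0, -0.086: 0, -0.085: 0, -0.084: 0, -0.083: 0, -0.082: 0, -0.081: 6, -0.08: 19, -0.079: 14, -0.078: 38, -0.077: 11, -0.076: 0, -0.075: 0, -0.074: 0, -0.073: 0, -0.072: 0, -0.071: 0, -0.07: 0, -0.069: 0, -0.068: 0, -0.067: 0}
```

View pics/w_p87.png

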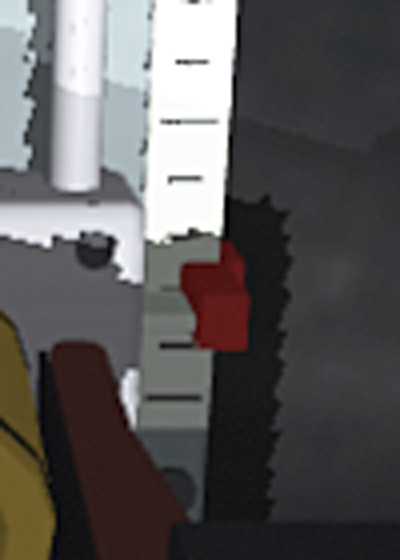

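```bash
python3 - <<'E'
from h import *
c=look("wrist")
uy=np.array([-ux[1],ux[0]])
for n,l in(("ptr c",(-.0786,-.038,.0275)),("ptr -3",(-.0756,-.038,.0275)),("clip top c",(-.0785,-.0475,.030)),("clip top rear",(-.0735,-.0475,.03)),("clip top front",(-.0835,-.0475,.03))):
    X=np.r_[PIN+ux*l[0]+uy*l[1],l[2]]; q=c["intrinsics"]@(c["R"]@X+c["t"]); q=q[:2]/q[2]; print(n,((q-[300,160])*4).round())
# list points in columns of the crop between carriage and clip
A=world(c,np.ones((420,560),bool)); 
u=300+168//4
D=c["range_z"]; K=c["intrinsics"]
for v in range(216,252,2):
    z=D[v,u]
    if z>0:
        P=((np.linalg.inv(K)@[u,v,1])*z-c["t"])@c["R"]; print((v-160)*4,tf(P[None])[0].round(4),c["image"][v,u])
E
```

```text
ptr c [168. 316.]
ptr -3 [169. 298.]
clip top c [231. 321.]
clip top rear [233. 291.]
clip top front [229. 350.]
224 [-0.0677 -0.0401  0.0127] [253 254 253]
232 [-0.0689 -0.0401  0.0133] [168 175 169]
240 [-0.0705 -0.0403  0.0128] [182 189 184]
248 [-0.0719 -0.0403  0.0128] [110 115 112]
256 [-0.073  -0.0402  0.0139] [111 116 112]
264 [-0.0747 -0.0404  0.0131] [112 117 112]
272 [-0.0762 -0.0406  0.0128] [111 116 111]
280 [-0.078  -0.0408  0.0121] [115 120 116]
288 [-0.0792 -0.0408  0.0126] [79 81 79]
296 [-0.0764 -0.0385  0.0242] [92 95 93]
304 [-0.0772 -0.0382  0.0259] [93 97 93]
312 [-0.0774 -0.0377  0.0289] [101 105 101]
320 [-0.078  -0.0373  0.0309] [111 116 112]
328 [-0.0794 -0.0374  0.0309] [109 112 109]
336 [-0.0883 -0.0413  0.0122] [117 121 117]
344 [-0.0897 -0.0413  0.0125] [28 27 28]
352 [-0.0916 -0.0416  0.0114] [116 121 117]
360 [-0.093  -0.0417  0.0116] [111 115 112]
```

The pointer's top face spans -77.2 to -80 mm, centred near -78.6, and the clip's centre is at -78.5. They are level, so I'm handing in.

```bash
python3 -c "
from bench import *
print(close_job(),current_clock())"
```

```text
the job is handed in; nothing more can be done
the job is handed in; nothing more can be done
```

The job is handed in with the sleeve seated on the pin and still gripped. The carriage is held against its spring, with the pointer measured within about 1 mm of the red clip's middle; the verdict was not shown.

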